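# Teach the lens sorting cell by pointing

### The job

Teach the lens sorter where to work: point down at the middle of the amber lens with the fingertips about 3 cm above it and stay there at least two seconds, then point the same way at the middle of the floor of the empty tray for at least two seconds, then press the green button fully down to save and let it come back up. Touch nothing but the button (lenses, trays and the things lying around stay where they are), and do not lower the fingers over the grey lens.

Things in the scene. Friction and masses are not known exactly. Their poses are not given: they have to be found in the camera images.
- lens_amber: Amber-orange domed lens blank, 70 mm diameter, 9 mm high at its middle, loose, lying dome up in one of the three white trays, anywhere near the tray's middle. Origin: centre of its underside; z up.
- lens_grey: Dark grey lens blank of the same shape and size, lying in another tray. Not wanted. Origin: centre of its underside; z up.
- tray_empty: The white open tray with nothing in it: 170 mm (its x) by 130 mm (its y), 25 mm high, walls 3 mm, floor 3 mm thick, loose. Origin: centre of its underside; z up.
- tray_amber: Identical white tray, 170 x 130 x 25 mm, in which the amber lens lies. Origin: centre of its underside.
- tray_grey: Identical white tray, 170 x 130 x 25 mm, in which the grey lens lies. Origin: centre of its underside.
- save_top (a point): Middle of the top face of the green push button (30 mm diameter, pressed straight down) in its black round housing on a fixed grey box, 70 x 60 x 30 mm. The point lies 52 mm above the bench and moves with the button.
- save (a joint): Travel of the green button: 0 up, 0.006 m fully down; it springs back. About 5 N presses it fully down.
- screwdriver: Orange-handled screwdriver, 150 mm long, lying loose. Leave alone. Origin: under its middle.
- bottle: Small upright lens-cleaner bottle, 40 mm diameter, 85 mm high, loose. Leave alone. Origin: centre of its underside.
- spectacles: Black spectacle frame with red folded temples, 134 mm (its y) by 50 mm, 9 mm high, lying loose. Leave alone. Origin: between the rims, on the bench.

How it is judged:
On the way, in this order (a step that is already met when the one before it is completed fails the run):
1. the fingers point at the amber lens from just above and stay two seconds (horizontal distance between the grasp point and lens_amber below 0.028 m and z of the grasp point in the frame of lens_amber between 0 and 0.08 m), for 2 s.
2. then they point at the middle of the empty tray's floor from just above and stay two seconds (horizontal distance between the grasp point and tray_empty below 0.03 m and z of the grasp point in the frame of tray_empty between 0 and 0.08 m), for 2 s.
3. then the green button is pressed down (value of joint save above 0.005 m), for 0.05 s.
At the end, for the whole second after the job is handed in: Both pointings were held 2 s (grasp point within 28 mm of the lens's middle, 30 mm of the tray's, under 80 mm above its underside), then the button went down over 5 mm. Now it is up (under 1.5 mm); lenses, trays and bystanders rest within 10 mm of their starts (value of joint save below 0.0015 m and distance of each of tray_amber, tray_grey, tray_empty, lens_amber, lens_grey, screwdriver, bottle, spectacles from where it was at the start of the episode below 0.01 m and linear speed of each of tray_amber, tray_grey, tray_empty, lens_amber, lens_grey below 0.01 m/s); the robot touches nothing.
It fails at once if a lens or a tray is touched by the robot (contact force between any of the fingers, the arm and lens_amber above 0.3 N or contact force between any of the fingers, the arm and lens_grey above 0.3 N or contact force between any of the fingers, the arm and tray_amber above 0.3 N or contact force between any of the fingers, the arm and tray_grey above 0.3 N or contact force between any of the fingers, the arm and tray_empty above 0.3 N).
It fails at once if a bystander is touched by the robot (contact force between any of the fingers, the arm and screwdriver above 0.3 N or contact force between any of the fingers, the arm and bottle above 0.3 N or contact force between any of the fingers, the arm and spectacles above 0.3 N).
It fails at once if a lens, a tray or a bystander is moved or lifted more than 10 mm (distance of any of lens_amber, lens_grey, tray_amber, tray_grey, tray_empty, screwdriver, bottle, spectacles from where it was at the start of the episode above 0.01 m).
It fails at once if the fingers are lowered over the grey lens (to less than about 50 mm above it) (horizontal distance between the grasp point and lens_grey below 0.028 m and z of the grasp point in the frame of lens_grey between 0 and 0.08 m).
It also fails if it takes over 56 s, if anything falls off the work surface, if the arm or the gripper's body presses on something with over 40 N, if the wrist force passes 120 N, or if a joint passes its speed limit or range.

### The arm

A 6-joint arm with a two-finger parallel gripper is mounted at the origin on the work surface. World frame = base frame: x ahead of the robot, y to its left, z up, the work surface at z = 0. Lengths are in m, angles in rad, forces in N, time in s.
With the tool pointing down it reaches from about 0.3 to 0.75 m from the base axis. Payload 8.5 kg.
Tool frame: the origin (TCP) lies between the finger pads; the fingertips stand 22 mm ahead of it and the grasp point (between the pads) lies 3 mm ahead of it; z points along the fingers, y is the line along which they close (so a half turn about z gives the same grasp; the last joint's range is limited). The gripper opens to 85 mm and grips with 20 to 120 N. Pads are 22 mm wide; open, the fingers measure 114 mm over their backs; the gripper's body (76 mm by 85 mm) begins 54 mm behind the grasp point. The pads swing forward as they close: fully open they stand 13 mm farther back than shut.
Start: joints at [-1.475, 0.381, 1.297, -0, 1.464, -0.215], TCP at [0.168, -0.524, 0.253] pointing down, gripper open.
Joint ranges: [-3.11, 3.11], [-0.89, 2.33], [0.22, 2.48], [-1.42, 4.56], [0.17, 2.85], [-2.88, 2.88]. Speed limits (rad/s): [2.39, 2.39, 3.14, 3.14, 3.14, 3.14].

### API

Orientations are given as a rotation vector (axis times angle).
In Python, from plant import telemetry, optics, finish_job, models gives the robot as it stands.
- The arm moves only by the tool arm_command, never from a script. Its argument "steps" is a list of rows, each a list of 3 entries, a list of its own where there are three numbers: the finger opening in cm, from 0 to 8.54, then the shift along the tool's x, y, z in cm, then the turn about the tool's z in degrees. A call has 1 to 20 rows; each row is the pose to reach, as a shift and turn from the pose commanded when the call began, along the tool's axes at that moment; what a row does not reach only later rows make up. A row lasts 1/12 s, in which the tool goes at most 41.7 mm and 7.16 degrees, less where a joint would pass 70% of its speed; a pose out of reach is approached as far as the arm can. A call with a gripper value outside its range is refused whole. The fingers move at their own pace and stop on an object; "newtons" is the grip in N (left out, the last holds). Time passes only in rows, so rows that repeat a pose let the fingers close. It gives the time, the measured TCP pose, the force, the opening and the grip force at its end, in the units of the state.
- telemetry.get_obs(): the state, without advancing time (a new reading comes with each control period).
- optics.grab_frame(name): name is "side" or "top"; returns (picture, depth): 480x640x3 uint8, red, green, blue; 480x640 float32, m along the optical axis (not along the pixel's ray), 0 where there is no reading.
- optics.get_calibration(name): a dict with "camera_matrix" (3x3 intrinsics, pixels), "R" (3x3) and "t" (3): a world point X has camera coordinates R X + t. Camera axes: x right, y down, z forward; pixel columns grow to the right and rows downward; lengths in m; the calibration is good to about 2 mm. A picture is of the moment at which its call begins. get_calibration takes no time and is no camera call.
- finish_job(): hands the job in; it is judged then, once.
Trained networks look in the newest picture that a camera, given by its name, has taken for a name from the list of things; names that differ only in an ending like _2 or _b are one class to them, and where a whole thing is asked for, a point or a joint stands for the part that bears it (a point fixed in the world has none). Each returns a list of dicts, best first, with "confidence" (0 to 1); they miss things now and then, are a little off and sometimes report something else, mostly with a low value. They report only what shows in the picture. A call takes as long as a camera call.
- models.search_frame(camera, label): "bbox" ([left, top, width, height] as shares, 0 to 1, of the picture: columns of its width, rows of its height, round what is visible of it).
The state is a dict: "time_s": time; "joint_pos": joint angles; "qd": joint speeds; "joint_efforts": joint torques, N m; "tool_pos": TCP position; "tool_rot": TCP orientation; "wrist_force": force on the tool from outside, world axes, zero at the start; "wrist_torque": the same for the moment, N m; "gripper_width": finger opening in m; "gripper_force": force on a finger pad.
Only numpy, scipy, OpenCV 4.12 (cv2) and the standard library are available. Lean on these libraries where they do the work, as an engineer would, in place of code of your own. Each camera call takes 0.05 s, during which the arm holds its last target. There are 200 camera calls.

## Working session

There is one attempt and no reset: what is moved stays moved. The work goes in short steps, Python scripts to look and compute and a tool call to move; the robot and the scene stay as the last step left them, time stands still between calls to the robot, and variables do not carry over. Pictures are saved under pics/ and viewed, at most 10 in all, crops included, and the job is handed in when it is done.

Besides the shell and the picture viewer there is one more tool, called in YAML: its name, and indented under it one key for each argument. arm_command: Moves the arm, as the interface text tells. Its arguments: {"type":"object","properties":{"steps":{"type":"array"},"newtons":{"type":"number"}},"required":["steps"]}

```bash
mkdir -p pics; cat > h.py <<'E'
import numpy as np, cv2
from plant import telemetry, optics, finish_job, models
def cloud(cam):
    im,d=optics.grab_frame(cam); c=optics.get_calibration(cam)
    K,R,t=[np.array(c[k]) for k in("camera_matrix","R","t")]
    v,u=np.mgrid[:480,:640]
    P=np.stack([(u-K[0,2])/K[0,0]*d,(v-K[1,2])/K[1,1]*d,d],-1)
    W=(P-t.ravel())@R
    W[d==0]=np.nan
    return im,W
E
python3 - <<'E'
from h import *
for cam in("top","side"):
    im,W=cloud(cam); cv2.imwrite(f"pics/{cam}0.png",im[...,::-1])
    np.save(f"{cam}.npy",W)
    for l in["lens_amber","lens_grey","tray_empty","tray_amber","save_top","bottle","screwdriver","spectacles"]:
        for r in models.search_frame(cam,l)[:3]:
            b=np.array(r["bbox"])*[640,480,640,480]
            u,v=int(b[0]+b[2]/2),int(b[1]+b[3]/2)
            print(cam,l,round(r["confidence"],2),b.round(),W[min(v,479),min(u,639)].round(3))
o=telemetry.get_obs();print(o["time_s"],o["tool_pos"],o["tool_rot"],o["wrist_force"])
print(cv2.Rodrigues(np.array(o["tool_rot"],float))[0].round(3))
E
```

```text
top lens_amber 0.85 [420. 232.  27.  25.] [ 0.552 -0.282  0.011]
top lens_grey 0.96 [204. 232.  25.  27.] [0.555 0.256 0.012]
top tray_empty 0.6 [305. 177.  55.  68.] [ 0.637 -0.033  0.004]
top tray_amber 0.74 [406. 205.  66.  86.] [ 0.541 -0.294  0.012]
top save_top 0.49 [333. 290.   7.  12.] [ 0.429 -0.036  0.052]
top save_top 0.22 [248. 139.  20.  25.] [nan nan nan]
top bottle 0.51 [248. 140.  20.  23.] [0.774 0.146 0.065]
top screwdriver 0.74 [403. 291.  10.  61.] [ 0.363 -0.21   0.025]
top spectacles 0.71 [170. 316.  49.  20.] [0.359 0.308 0.005]
side lens_amber 0.79 [315. 156.  27.  18.] [ 0.554 -0.274  0.013]
side lens_grey 0.69 [292. 354.  41.  39.] [0.55  0.258 0.011]
side tray_empty 0.83 [235. 211.  87.  59.] [ 0.648 -0.034  0.004]
side tray_amber 0.85 [294. 137.  79.  52.] [ 0.542 -0.286  0.013]
side save_top 0.49 [376. 226.  14.  10.] [ 0.428 -0.032  0.054]
side bottle 0.88 [177. 289.  27.  38.] [0.773 0.17  0.052]
side screwdriver 0.9 [376. 179.  65.  11.] [ 0.363 -0.204  0.024]
side screwdriver 0.71 [291. 135.  83.  54.] [ 0.545 -0.29   0.012]
side spectacles 0.88 [415. 369.  34.  87.] [0.353 0.308 0.002]
0.9 [ 0.16819971 -0.52363462  0.25333226] [ 3.10369549e+00  4.86248609e-01 -1.54715445e-05] [ 0.44407736 -0.27193414 -0.65855909]
[[ 0.952  0.306 -0.   ]
 [ 0.306 -0.952 -0.   ]
 [-0.     0.    -1.   ]]
```

View pics/top0.png

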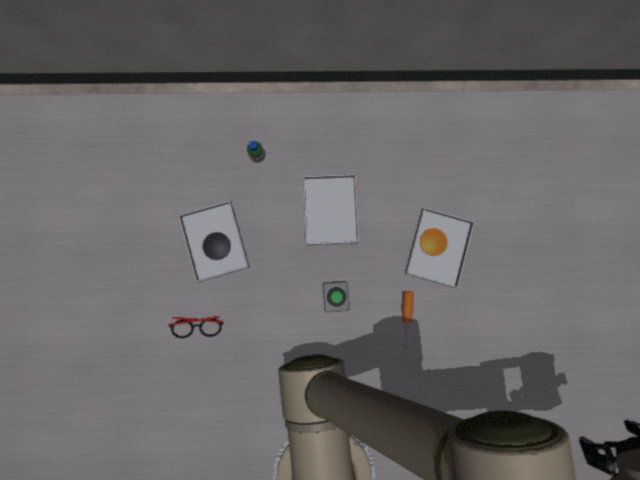

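View pics/side0.png

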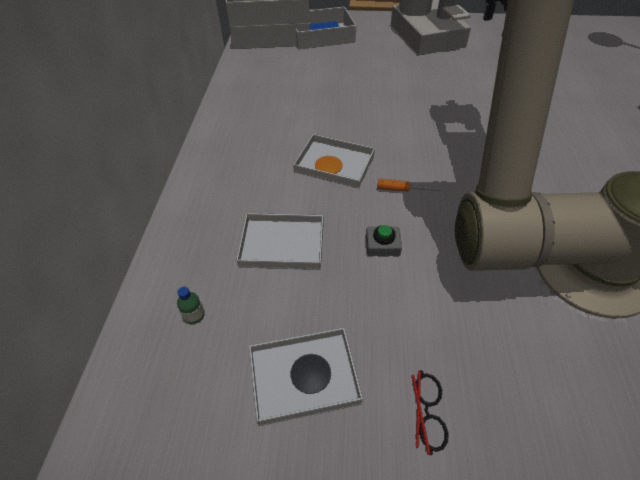

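The top picture shows the amber lens at (433,242), the empty tray at (331,210), the button at (337,297) and the grey lens at (217,246). The side view agrees. The detections fit, apart from a low-confidence false button hit on the bottle. Next I refine the positions with colour masks.

```bash
python3 - <<'E'
from h import *
def rep(n,P):
    P=P[np.isfinite(P).all(1)]
    r=cv2.minAreaRect((P[:,:2]*1000).astype(np.float32))
    print(n,len(P),"mean",P.mean(0).round(3),"rect",np.round(r[0],1),np.round(r[1],1),round(r[2],1),"zmax",P[:,2].max().round(3))
S={}
for cam in("top","side"):
    im=cv2.imread(f"pics/{cam}0.png");W=np.load(f"{cam}.npy");h=cv2.cvtColor(im,cv2.COLOR_BGR2HSV)
    def near(x,y,r): return np.hypot(W[...,0]-x,W[...,1]-y)<r
    rep(cam+" amber",W[near(.55,-.28,.06)&(h[...,1]>120)])
    rep(cam+" button",W[near(.43,-.035,.04)&(h[...,1]>100)&(W[...,2]>.045)])
    rep(cam+" tray rim",W[near(.64,-.033,.13)&(W[...,2]>.014)&(W[...,2]<.03)])
    rep(cam+" traywhite",W[near(.64,-.033,.13)&(h[...,2]>150)&(h[...,1]<40)])
T=np.array([[.952,.306,0],[.306,-.952,0],[0,0,-1]])
for p in[(.552,-.28,.07)]: print((np.array(p)-[.1682,-.5236,.2533])@T*100)
E
```

```text
top amber 556 mean [ 0.555 -0.283  0.01 ] rect [ 555.7 -283.1] [66.2 62.9] 89.9 zmax 0.018
top button 122 mean [ 0.425 -0.037  0.052] rect [425.4 -37.1] [26.2 25.8] 88.0 zmax 0.056
top tray rim 386 mean [ 0.645 -0.031  0.024] rect [639.2 -28.4] [170.7 129.9] 1.5 zmax 0.03
top traywhite 2951 mean [ 0.639 -0.028  0.003] rect [639.2 -26.3] [158.7 122. ] 1.5 zmax 0.022
side amber 359 mean [ 0.553 -0.28   0.01 ] rect [ 554.4 -284.2] [63.4 66.4] 85.3 zmax 0.015
side button 141 mean [ 0.425 -0.032  0.051] rect [424.3 -32.8] [26.5 28. ] 81.3 zmax 0.054
side tray rim 869 mean [ 0.642 -0.023  0.022] rect [638.2 -26.7] [170.6 133.2] 1.5 zmax 0.029
side traywhite 1750 mean [ 0.638 -0.032  0.003] rect [638.2 -34.4] [159.6 105.3] 1.1 zmax 0.009
[ 43.99192 -11.44644  18.33   ]
```

arm_command:
  steps:
    - [0, [4, -1, 0], 0]
    - [0, [8, -2, 0], 0]
    - [0, [12, -3, 0], 0]
    - [0, [16, -4, 0], 0]
    - [0, [20, -5, 0], 0]
    - [0, [24, -6, 0], 0]
    - [0, [28, -7, 0], 0]
    - [0, [32, -8, 2], 0]
    - [0, [36, -9, 4], 0]
    - [0, [40, -10, 6], 0]
    - [0, [42, -10.6, 8], 0]
    - [0, [44.2, -11.1, 10], 0]
    - [0, [44.2, -11.1, 11], 0]
    - [0, [44.2, -11.1, 12], 0]
    - [0, [44.2, -11.1, 12], 0]
    - [0, [44.2, -11.1, 12], 0]
    - [0, [44.2, -11.1, 12], 0]
    - [0, [44.2, -11.1, 12], 0]

```text
time_s: 2.4
tool_pos: [0.5549, -0.2837, 0.1346]
tool_rot: [3.102, 0.484, 0.002]
wrist_force: [-0.3, -0.9, 0.7]
gripper_width: 0.0002
gripper_force: 0.0
```

arm_command:
  steps:
    - [0, [0, 0, 1.5], 0]
    - [0, [0, 0, 3], 0]
    - [0, [0, 0, 4.5], 0]
    - [0, [0, 0, 6], 0]
    - [0, [0, 0, 6.9], 0]
    - [0, [0, 0, 6.9], 0]
    - [0, [0, 0, 6.9], 0]
    - [0, [0, 0, 6.9], 0]
    - [0, [0, 0, 6.9], 0]
    - [0, [0, 0, 6.9], 0]

```text
time_s: 3.23
tool_pos: [0.5554, -0.283, 0.0652]
tool_rot: [3.103, 0.486, 0.002]
wrist_force: [0.5, 0.5, 0.2]
gripper_width: -0.0002
gripper_force: 0.0
```

```bash
python3 - <<'E'
from h import *
for cam in("top","side"):
    im,W=cloud(cam); h=cv2.cvtColor(im,cv2.COLOR_RGB2HSV)
    cv2.imwrite(f"pics/{cam}1.png",cv2.resize(im[100:300,280:520,::-1] if cam=="side" else im[100:300,280:520,::-1],None,fx=3,fy=3)[:600,:720])
o=telemetry.get_obs();print(o["tool_pos"],o["wrist_force"])
E
```

```text
[ 0.55523637 -0.28286947  0.06485882] [0.36698955 0.5955571  0.04421214]
```

View pics/side1.png

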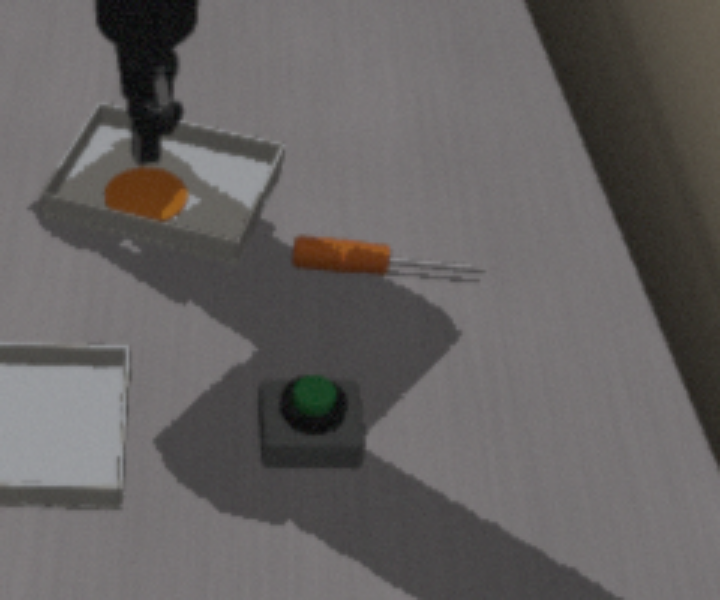

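The picture shows the closed fingertips (crop 148,160) straight above the amber lens (147,194), with clear space between them. I'll hold here.

arm_command:
  steps:
    - [0, [0, 0, 0], 0]
    - [0, [0, 0, 0], 0]
    - [0, [0, 0, 0], 0]
    - [0, [0, 0, 0], 0]
    - [0, [0, 0, 0], 0]
    - [0, [0, 0, 0], 0]
    - [0, [0, 0, 0], 0]
    - [0, [0, 0, 0], 0]
    - [0, [0, 0, 0], 0]
    - [0, [0, 0, 0], 0]
    - [0, [0, 0, 0], 0]
    - [0, [0, 0, 0], 0]
    - [0, [0, 0, 0], 0]
    - [0, [0, 0, 0], 0]
    - [0, [0, 0, 0], 0]
    - [0, [0, 0, 0], 0]
    - [0, [0, 0, 0], 0]
    - [0, [0, 0, 0], 0]
    - [0, [0, 0, 0], 0]
    - [0, [0, 0, 0], 0]

```text
time_s: 5.0
tool_pos: [0.5551, -0.2828, 0.0643]
tool_rot: [3.104, 0.486, 0.0]
wrist_force: [-0.3, 0.5, -0.7]
gripper_width: -0.0
gripper_force: 0.0
```

arm_command:
  steps:
    - [0, [0, 0, 0], 0]
    - [0, [0, 0, 0], 0]
    - [0, [0, 0, 0], 0]
    - [0, [0, 0, 0], 0]
    - [0, [0, 0, 0], 0]
    - [0, [0, 0, 0], 0]
    - [0, [0, 0, 0], 0]
    - [0, [0, 0, 0], 0]
    - [0, [0, 0, 0], 0]
    - [0, [0, 0, 0], 0]
    - [0, [0, 0, 0], 0]
    - [0, [0, 0, 0], 0]

```text
time_s: 6.0
tool_pos: [0.5551, -0.2828, 0.0643]
tool_rot: [3.104, 0.486, -0.0]
wrist_force: [-0.1, 0.3, 0.0]
gripper_width: 0.0001
gripper_force: 0.0
```

arm_command:
  steps:
    - [0, [0, 0, -2], 0]
    - [0, [0, 0, -4], 0]
    - [0, [0, 0, -7], 0]
    - [0, [2, -2.8, -7], 0]
    - [0, [4, -5.5, -7], 0]
    - [0, [6, -8.3, -7], 0]
    - [0, [8, -11, -7], 0]
    - [0, [10, -13.8, -7], 0]
    - [0, [12, -16.5, -7], 0]
    - [0, [14, -19.3, -7], 0]
    - [0, [15.8, -21.8, -7], 0]
    - [0, [15.8, -21.8, -7], 0]
    - [0, [15.8, -21.8, -7], 0]
    - [0, [15.8, -21.8, -7], 0]
    - [0, [15.8, -21.8, -7], 0]

```text
time_s: 7.25
tool_pos: [0.6386, -0.0282, 0.1343]
tool_rot: [3.104, 0.484, -0.0]
wrist_force: [0.1, -0.6, 0.9]
gripper_width: 0.0003
gripper_force: 0.0
```

arm_command:
  steps:
    - [0, [0, 0, 1.5], 0]
    - [0, [0, 0, 3], 0]
    - [0, [0, 0, 4.5], 0]
    - [0, [0, 0, 6], 0]
    - [0, [0, 0, 7.3], 0]
    - [0, [0, 0, 7.3], 0]
    - [0, [0, 0, 7.3], 0]
    - [0, [0, 0, 7.3], 0]
    - [0, [0, 0, 7.3], 0]
    - [0, [0, 0, 7.3], 0]
    - [0, [0, 0, 7.3], 0]
    - [0, [0, 0, 7.3], 0]
    - [0, [0, 0, 7.3], 0]
    - [0, [0, 0, 7.3], 0]
    - [0, [0, 0, 7.3], 0]
    - [0, [0, 0, 7.3], 0]
    - [0, [0, 0, 7.3], 0]
    - [0, [0, 0, 7.3], 0]
    - [0, [0, 0, 7.3], 0]
    - [0, [0, 0, 7.3], 0]

```text
time_s: 8.92
tool_pos: [0.6389, -0.0269, 0.0613]
tool_rot: [-3.104, -0.486, -0.0]
wrist_force: [0.4, 0.3, -0.6]
gripper_width: 0.0002
gripper_force: 0.0
```

arm_command:
  steps:
    - [0, [0, 0, 0], 0]
    - [0, [0, 0, 0], 0]
    - [0, [0, 0, 0], 0]
    - [0, [0, 0, 0], 0]
    - [0, [0, 0, 0], 0]
    - [0, [0, 0, 0], 0]
    - [0, [0, 0, 0], 0]
    - [0, [0, 0, 0], 0]
    - [0, [0, 0, 0], 0]
    - [0, [0, 0, 0], 0]
    - [0, [0, 0, 0], 0]
    - [0, [0, 0, 0], 0]
    - [0, [0, 0, 0], 0]
    - [0, [0, 0, 0], 0]
    - [0, [0, 0, 0], 0]
    - [0, [0, 0, 0], 0]
    - [0, [0, 0, 0], 0]
    - [0, [0, 0, 0], 0]
    - [0, [0, 0, 0], 0]
    - [0, [0, 0, 0], 0]

```text
time_s: 10.58
tool_pos: [0.6388, -0.0269, 0.0613]
tool_rot: [-3.104, -0.486, -0.0]
wrist_force: [-0.6, 0.1, 0.1]
gripper_width: -0.0003
gripper_force: 0.0
```

```bash
python3 - <<'E'
from h import *
im,W=cloud("side")
cv2.imwrite("pics/side2.png",cv2.resize(im[120:320,200:440,::-1],None,fx=3,fy=3))
o=telemetry.get_obs();print(o["time_s"],o["tool_pos"],o["wrist_force"])
R=cv2.Rodrigues(np.array(o["tool_rot"]))[0]
print((np.array([.425,-.035,.110])-o["tool_pos"])@R*100)
E
```

```text
10.6333 [ 0.63885619 -0.02691554  0.06134231] [ 0.71033914  0.398299   -0.42356243]
[-20.60794596  -5.7703411   -4.86720821]
```

View pics/side2.png

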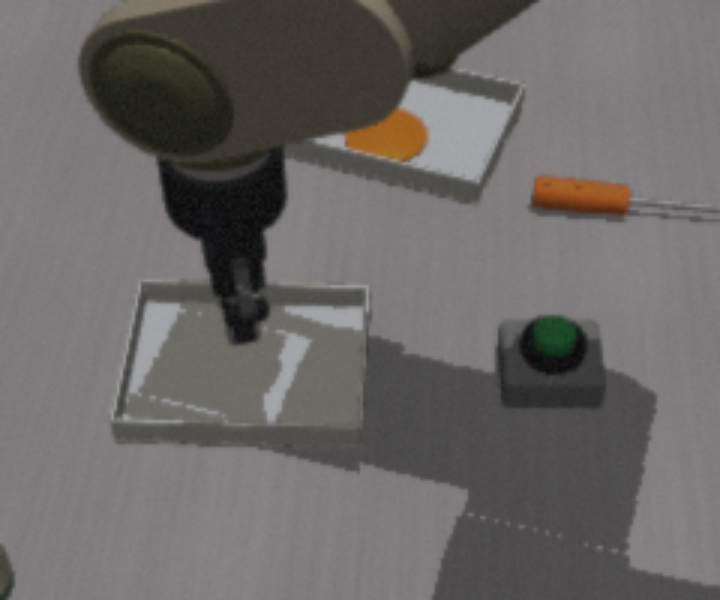

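The picture shows the fingertips (crop 242,340) hovering over the middle of the empty tray, and nothing has moved. The hold lasted over 2.5 s, so I go to the button next.

arm_command:
  steps:
    - [0, [0, 0, -2], 0]
    - [0, [0, 0, -4], 0]
    - [0, [0, 0, -6], 0]
    - [0, [-3, -0.8, -6], 0]
    - [0, [-6, -1.7, -6], 0]
    - [0, [-9, -2.5, -6], 0]
    - [0, [-12, -3.4, -6], 0]
    - [0, [-15, -4.2, -6], 0]
    - [0, [-18, -5, -6], 0]
    - [0, [-20.6, -5.8, -6], 0]
    - [0, [-20.6, -5.8, -5.5], 0]
    - [0, [-20.6, -5.8, -4.9], 0]
    - [0, [-20.6, -5.8, -4.9], 0]
    - [0, [-20.6, -5.8, -4.9], 0]
    - [0, [-20.6, -5.8, -4.9], 0]
    - [0, [-20.6, -5.8, -4.9], 0]

```text
time_s: 11.97
tool_pos: [0.4256, -0.0347, 0.1103]
tool_rot: [3.104, 0.487, 0.0]
wrist_force: [0.1, -0.5, 0.9]
gripper_width: 0.0002
gripper_force: 0.0
```

```bash
python3 - <<'E'
from h import *
im,W=cloud("side")
cv2.imwrite("pics/side3.png",cv2.resize(im[160:280,320:460,::-1],None,fx=5,fy=5))
E
```

```text
(no output)
```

View pics/side3.png

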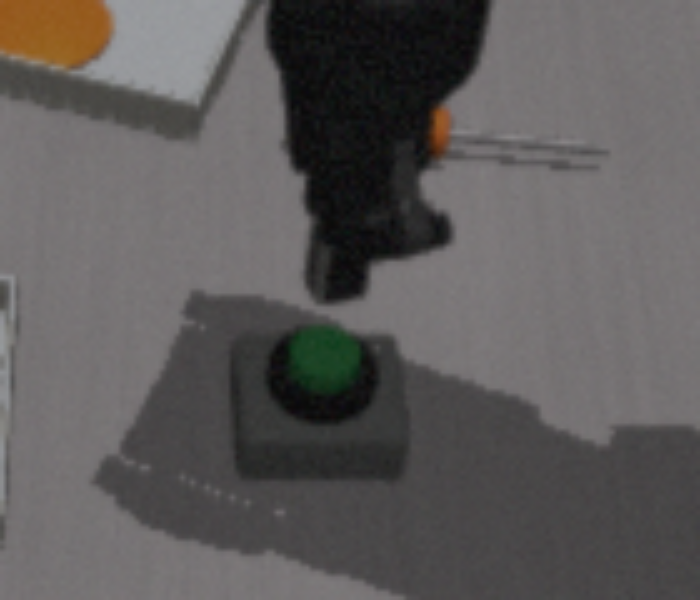

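The picture shows the fingertips (crop 338,290) centred above the green button (325,360). I lower them gently while watching the force.

arm_command:
  steps:
    - [0, [0, 0, 1], 0]
    - [0, [0, 0, 2], 0]
    - [0, [0, 0, 2.8], 0]
    - [0, [0, 0, 3.3], 0]
    - [0, [0, 0, 3.6], 0]
    - [0, [0, 0, 3.9], 0]
    - [0, [0, 0, 3.9], 0]
    - [0, [0, 0, 3.9], 0]
    - [0, [0, 0, 3.9], 0]
    - [0, [0, 0, 3.9], 0]

```text
time_s: 12.85
tool_pos: [0.4249, -0.0346, 0.0716]
tool_rot: [3.104, 0.486, 0.0]
wrist_force: [-1.6, -0.0, 2.4]
gripper_width: -0.0001
gripper_force: 1.4
```

arm_command:
  steps:
    - [0, [0, 0, 0.1], 0]
    - [0, [0, 0, 0.2], 0]
    - [0, [0, 0, 0.3], 0]
    - [0, [0, 0, 0.4], 0]
    - [0, [0, 0, 0.4], 0]
    - [0, [0, 0, 0.4], 0]
    - [0, [0, 0, 0.4], 0]
    - [0, [0, 0, 0.4], 0]

```text
time_s: 13.52
tool_pos: [0.425, -0.0347, 0.0679]
tool_rot: [3.103, 0.486, 0.001]
wrist_force: [-4.0, 2.5, 14.9]
gripper_width: 0.0002
gripper_force: 7.1
```

arm_command:
  steps:
    - [0, [0, 0, 0], 0]
    - [0, [0, 0, -0.4], 0]
    - [0, [0, 0, -1], 0]
    - [0, [0, 0, -2], 0]
    - [0, [0, 0, -4], 0]
    - [0, [0, 0, -6], 0]
    - [0, [0, 0, -8], 0]
    - [0, [0, 0, -8], 0]
    - [0, [0, 0, -8], 0]
    - [0, [0, 0, -8], 0]
    - [0, [0, 0, -8], 0]
    - [0, [0, 0, -8], 0]

```text
time_s: 14.52
tool_pos: [0.4247, -0.0346, 0.1465]
tool_rot: [-3.103, -0.486, 0.002]
wrist_force: [0.9, -0.4, 0.5]
gripper_width: -0.0002
gripper_force: 0.0
```

```bash
python3 - <<'E'
from h import *
im,W=cloud("side")
h=cv2.cvtColor(im,cv2.COLOR_RGB2HSV)
m=(np.hypot(W[...,0]-.425,W[...,1]+.035)<.03)&(h[...,1]>100)&(W[...,2]<.06)&(W[...,2]>.035)
print(m.sum(),np.median(W[m],0))
o=telemetry.get_obs();print(o["time_s"],o["tool_pos"],o["wrist_force"])
print(finish_job())
E
```

```text
169 [ 0.42534825 -0.02937297  0.05148072]
14.5667 [ 0.42472842 -0.03461376  0.14664353] [0.1603173  0.77847106 0.49293101]
the job is handed in; nothing more can be done
None
```

I held over the amber lens and then the empty tray for more than two seconds each, then pressed the green button about 6 mm (15 N). It came back up, and I handed the job in at about 14.6 s; no verdict was returned.

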